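Seal a gel tray in its casting fixture

ROBOT

A 7-joint arm with a two-finger parallel gripper is mounted at the origin on the work surface. World frame = base frame: x ahead of the robot, y to its left, z up, the work surface at z = 0. Lengths are in m, angles in rad, forces in N, time in s.
With the tool pointing down it reaches from about 0.425 to 0.925 m from the base axis. Payload 6.8 kg.
Tool frame: the origin (TCP) lies midway between the tips of the shut fingers; the grasp point (between the pads) lies 19 mm behind it; z points along the fingers, x is the direction in which the jaws open and shut, and the axes are right-handed (so a half turn about z gives the same grasp; the last joint's range is limited). The gripper opens to 85 mm and grips with 20 to 120 N. Pads are 22 mm wide; open, the fingers measure 114 mm over their backs; the gripper's body (76 mm by 85 mm) begins 54 mm behind the grasp point. The pads swing forward as they close: fully open they stand 13 mm farther back than shut.
Start: joints at [1.09, 0.477, 0.022, 1.555, -0.011, 1.109, -0.083], TCP at [0.246, -0.629, 0.231] pointing down, gripper open.
Joint ranges: [-2.96, 2.96], [-0.34, 2.1], [-1.41, 1.46], [0.24, 2.44], [-1.37, 4.51], [0.17, 1.92], [-2.96, 2.96]. Speed limits (rad/s): [2.39, 2.39, 3.14, 3.14, 3.14, 3.14, 3.14].

INTERFACE

Orientations are given as a unit quaternion [w, x, y, z].
In Python, from plant import manip gives the robot as it stands.
- The arm moves only by the tool send_rows, never from a script. Its argument "series" is one flat list of numbers, 5 for each row, row after row: the shift along the tool's x, y, z in cm, then the turn about the tool's z in rad, then the finger opening in cm, from 0 to 8.54. A call has 1 to 5 rows; each row is the pose to reach, as a shift and turn from the pose commanded when the call began, along the tool's axes at that moment; what a row does not reach only later rows make up. A row lasts 1/12 s, in which the tool goes at most 41.7 mm and 7.16 degrees, less where a joint would pass 70% of its speed; a pose out of reach is approached as far as the arm can. A call with a gripper value outside its range is refused whole. The fingers move at their own pace and stop on an object; "newtons" is the grip in N (left out, the last holds). Time passes only in rows, so rows that repeat a pose let the fingers close. It gives the time, the measured TCP pose, the force and the opening at its end, in the units of the state.
- manip.observe(): the state, without advancing time (a new reading comes with each control period).
- manip.read_camera(name): name is "side" or "top" or "wrist"; returns a dict with "color" (420x560x3 uint8, red, green, blue), "z_map" (420x560 float32, m along the optical axis (not along the pixel's ray), 0 where there is no reading), "mtx" (3x3 intrinsics, pixels), "view" (4x4, takes a point from world to camera coordinates). Camera axes: x right, y up, looking along -z (the intrinsics and any distortion apply to the point x, -y, -z); pixel columns grow to the right and rows downward; lengths in m; the calibration is good to about 2 mm. A picture is of the moment at which its call begins.
- manip.job_done(): hands the job in, once; it reports no verdict.
The state is a dict: "time": time; "joint_positions": joint angles; "qvel": joint speeds; "tau": joint torques, N m; "ee_pos": TCP position; "eef_rot": TCP orientation; "wrist_force": force on the tool from outside, world axes, zero at the start; "ft_torque": the same for the moment, N m; "gripper_width": finger opening in m.
Only numpy, scipy, OpenCV 4.12 (cv2) and the standard library are available. Lean on these libraries where they do the work, as an engineer would, in place of code of your own. Each camera call takes 0.05 s, during which the arm holds its last target.

TASK

Loosen the thumb screw on the sliding collar of the gel-casting fixture, slide the collar so that its rubber gasket pushes the clear tray home against the end wall and keeps pressing on it with about 8 N (never more than 15 N, the tray would crack), then tighten the thumb screw fully again so that the collar stays there, and let go. Do not drag the collar along while the screw is tight, keep the tray flat, and leave the other things on the bench where they are.

Things in the scene. Friction and masses are not known exactly. Their poses are not given: they have to be found in the camera images.
- fixture: gel-casting fixture, fixed to the bench: white base plate 280 x 170 x 14 mm, origin at the centre of its underside. Its x axis runs along the steel guide rod, from the collar towards the end wall. The rod (14 mm diameter, 262 mm long, on two end posts 59 mm high) lies at y = +58 mm, z = 45 mm. The base stands turned differently each time.
- screw_grip (a point): point on the thumb screw's axis in its black wing head, to be gripped from above, 92 mm above the bench. Head: a bar 30 mm long (this frame's x), 10 mm thick (its y), 24 mm high, 78 to 102 mm above the bench; the collar's boss below ends at 64 mm. z up, the axis of turning; the frame turns with the head. One grasp across the 10 mm serves to turn it, carry the collar and turn back
- screw (a joint): turn of the thumb screw, rad: 0 = fully tight (end stop), grows counterclockwise seen from above (loosening), stop at 1.6. Starts at 0 to 0.1, head bar along fixture x at 0. Below 0.9 it clamps the collar on the rod, fully tight against 20 to 30 N; above 0.9 the collar is free. Turning takes up to 0.3 N m; it stays where left. Loosened: above 1.0; tight: below 0.3
- collar (a joint): position of the steel collar along the rod, m: grows towards the end wall (fixture +x), 0 to 0.090. At 0 the collar's centre is at fixture x = -85 mm. Loose, it slides with about 1.5 N of friction and can be carried along by the gripped screw head.
- collar_center (a point): centre of the steel collar (36 mm diameter, 26 mm long) on the rod's axis, straight below the screw. The collar carries a grey gate plate 8 mm thick that reaches sideways (fixture -y) across the base in front of the tray.
- gasket: black rubber gasket on the gate plate, 9 mm thick, 76 mm wide, 28 mm high, facing fixture +x; origin at the middle of its back, 4 mm towards the end wall from the collar's centre and 58 mm to its -y, 30 mm above the bench. Springy: 1 mm per 4 N, at most 5 mm. Its force on the tray must be about 8 N (4 to 12 passes); poses are good to 2 mm only, so feel the push (add 1.5 N rod friction)
- tray: loose clear acrylic gel tray, a channel 100 mm long (its x, along the rod), 70 mm wide, 28 mm high, open at both ends, floor and sides 4 mm thick, about 0.16 kg; origin at the centre of its underside. It lies on the base a few mm to 18 mm short of the end wall, slightly askew; pushing it along takes 1 to 2 N.
- endwall: grey end wall 10 mm thick, 90 mm wide, 36 mm high, fixed on the base, its place along the rod set differently each time. Origin at the foot of the face that looks to the tray (it looks to fixture -x). Its low dark ring round the rod, without thumb screw, is not touched.
- level: round bull's-eye level, 24 mm diameter, 10 mm high, loose on the base plate beside the tray; leave alone; origin at the centre of its underside
- comb: white plastic gel comb 84 x 28 x 6 mm lying on the bench beside the fixture; leave alone; origin under its spine
- beaker: clear beaker 60 mm diameter, 75 mm high, standing beyond the end wall's end of the fixture; leave alone; origin at the centre of its underside
- tuberack: orange tube rack block 120 x 70 x 45 mm beside the collar's end of the fixture; leave alone; origin at the centre of its underside
- reagent: glass bottle, blue cap, 68 mm diameter, 150 mm high; leave alone; origin at the centre of its underside
- washbottle: white bottle 56 mm diameter, 140 mm high; leave alone; origin at the centre of its underside
- pipette: pipette lying on the bench, 230 mm long; leave alone; origin on the bench under its body
Not all that is in view belongs to the job. Leave any pink look-alike of the tray alone.

How it is judged:
By the outcome, as a careful person would: the job done as asked, in the order asked, and still so for the second after the job is handed in, with the robot touching nothing.
It also fails if it takes over 64 s, if anything falls off the work surface, if the arm or the gripper's body presses on something with over 40 N, if the wrist force passes 120 N, or if a joint passes its speed limit or range.

## Working session

There is one attempt and no reset: what is moved stays moved. The work goes in short steps, Python scripts to look and compute and a tool call to move; the robot and the scene stay as the last step left them, time stands still between calls to the robot, and variables do not carry over. Pictures are saved under pics/ and viewed, and the job is handed in when it is done.

Besides the shell and the picture viewer there is one more tool, called as name(argument=value, ...) on one line, values as JSON. send_rows: Moves the arm, as the interface text tells. Its arguments: {"type":"object","properties":{"series":{"type":"array","items":{"type":"number"}},"newtons":{"type":"number"}},"required":["series"]}

```bash
ls; mkdir -p pics
python3 - <<'E'
from plant import manip
import cv2,numpy as np
s=manip.observe()
print(s)
for n in ["side","top","wrist"]:
    d=manip.read_camera(n); cv2.imwrite(f"pics/{n}0.png",d["color"][:,:,::-1]); np.savez(f"/tmp/{n}0.npz",**d); print(n,d["mtx"],d["view"],[k for k in d])
E
```

```text
pics
{'time': 0.0, 'joint_positions': array([ 1.08989483,  0.47778045,  0.02233411,  1.55644838, -0.01150562,
        1.10927005, -0.08309047]), 'qvel': array([-6.54967478e-04,  2.06582368e-03, -1.21893230e-04, -4.38621833e-04,
       -3.58590225e-05,  1.49927254e-03,  1.79032798e-04]), 'tau': array([ 1.18971661e-04, -5.96450758e+01,  1.60800118e+00, -2.81193888e+01,
        1.24398016e-02,  9.30284295e-03, -5.68976930e-05]), 'ee_pos': array([ 0.2456328 , -0.62809702,  0.23034006]), 'eef_rot': array([-4.48960594e-04,  8.25910465e-01, -5.63800598e-01, -7.67425643e-04]), 'wrist_force': array([-0.13781127, -0.39382518,  0.13609318]), 'ft_torque': array([ 0.01135379, -0.01080268, -0.02525157]), 'gripper_width': 0.08529711969640921}
side [[464.01862066   0.         280.03527044]
 [  0.         464.01862066 204.41571302]
 [  0.           0.           1.        ]] [[-0.74719661 -0.66456529  0.00708553  0.43118989]
 [ 0.32688616 -0.35820648  0.87454763 -0.28672746]
 [-0.57865591  0.65577518  0.48488786 -0.97432123]
 [ 0.          0.          0.          1.        ]] ['color', 'z_map', 'mtx', 'view']
top [[527.16602038   0.         287.7988383 ]
 [  0.         527.16602038 208.42729148]
 [  0.           0.           1.        ]] [[ 0.01586835 -0.99945564  0.02892432 -0.02222025]
 [ 0.98094002  0.02116429  0.19315471 -0.60154872]
 [-0.19366172  0.02530798  0.98074188 -1.19978458]
 [ 0.          0.          0.          1.        ]] ['color', 'z_map', 'mtx', 'view']
wrist [[328.35909673   0.         278.52443951]
 [  0.         328.35909673 213.30405212]
 [  0.           0.           1.        ]] [[ 0.36530055 -0.9308875  -0.00199342 -0.67397196]
 [ 0.88216049  0.34686118 -0.31855956  0.0408179 ]
 [ 0.29723455  0.11461147  0.94790075 -0.38076272]
 [ 0.          0.          0.          1.        ]] ['color', 'z_map', 'mtx', 'view']
```

View pics/side0.png

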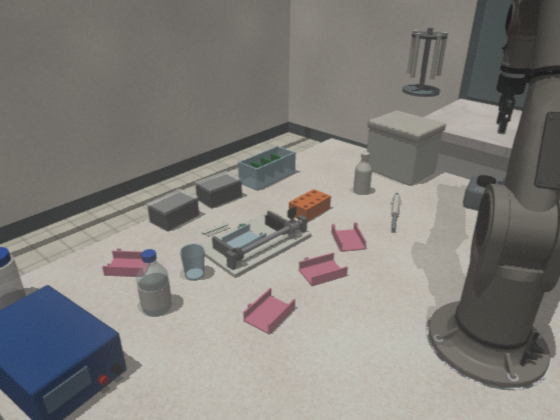

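View pics/top0.png

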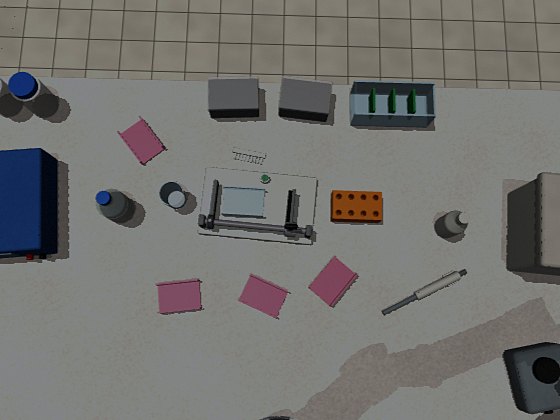

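View pics/wrist0.png

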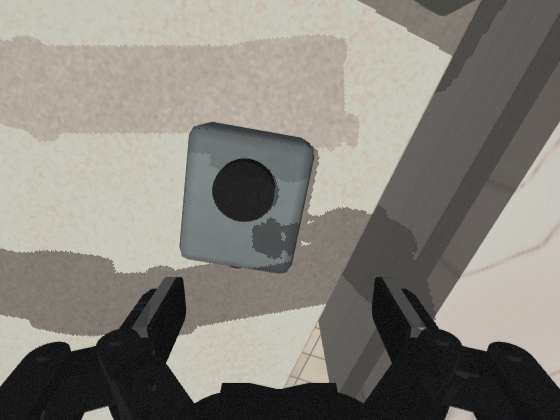

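The side and top views show the fixture near top pixel (260,205). The end wall is on the left (world +y) and the collar with its screw on the right, around (305,228). The wrist view shows only a distractor. Next I'll zoom in on the fixture.

```bash
cat > h.py <<'E'
import numpy as np,cv2
def load(f): return dict(np.load(f))
def proj(d,P):
    P=np.atleast_2d(P); c=(d["view"][:3,:3]@P.T).T+d["view"][:3,3]
    q=np.c_[c[:,0],-c[:,1],-c[:,2]]; u=(d["mtx"]@q.T).T; return u[:,:2]/u[:,2:]
def ray(d,uv):
    R=d["view"][:3,:3];t=d["view"][:3,3]; k=np.linalg.solve(d["mtx"],np.array([uv[0],uv[1],1.]))
    return -R.T@t, R.T@np.array([k[0],-k[1],-k[2]])
def onz(d,uv,z):
    o,v=ray(d,uv); return o+v*(z-o[2])/v[2]
def cloud(d):
    h,w=d["z_map"].shape; u,v=np.meshgrid(np.arange(w),np.arange(h)); k=np.stack([u,v,np.ones_like(u)],-1)@np.linalg.inv(d["mtx"]).T
    z=d["z_map"][...,None]; c=k*z*np.array([1,-1,-1]); return (c-d["view"][:3,3])@d["view"][:3,:3]
E
python3 - <<'E'
from h import *
d=load("/tmp/top0.npz"); im=d["color"][150:255,185:335,::-1]
cv2.imwrite("pics/topz.png",cv2.resize(im,None,fx=5.3,fy=5.3,interpolation=cv2.INTER_CUBIC))
d2=load("/tmp/side0.npz"); im=d2["color"][185:275,195:325,::-1]
cv2.imwrite("pics/sidez.png",cv2.resize(im,None,fx=6,fy=6,interpolation=cv2.INTER_CUBIC))
c=cloud(d)
for uv in [(285,240),(250,205),(300,215),(304,228),(308,229),(290,200),(216,200),(260,229)]: print(uv,c[uv[1],uv[0]].round(3))
E
```

```text
(285, 240) [ 0.532 -0.007  0.014]
(250, 205) [0.616 0.081 0.021]
(300, 215) [ 0.595 -0.043  0.015]
(304, 228) [ 0.558 -0.051  0.045]
(308, 229) [ 0.554 -0.06   0.054]
(290, 200) [ 0.625 -0.016  0.047]
(216, 200) [0.625 0.164 0.027]
(260, 229) [0.552 0.054 0.051]
```

View pics/topz.png

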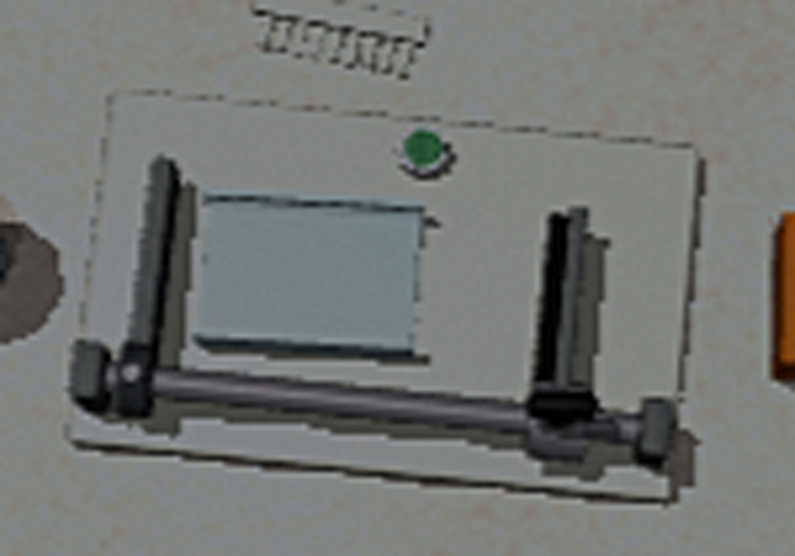

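View pics/sidez.png

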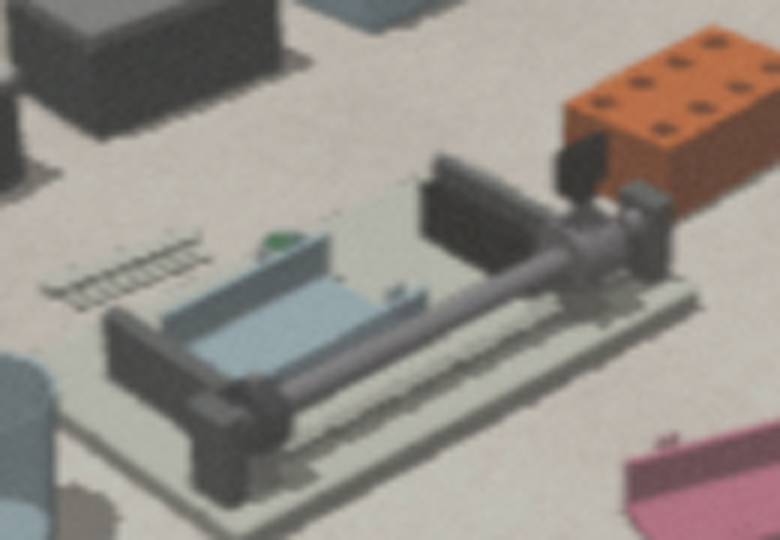

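The zoomed top view shows the base corners at zoomed pixels (110,93), (697,148), (672,498) and (70,440). The black wing head is at (562,402), with its bar along the rod.

Run:
```python
from h import *
d=load("/tmp/top0.npz"); s=load("/tmp/side0.npz")
z2p=lambda x,y:((x+.5)/5.3-.5+185,(y+.5)/5.3-.5+150)
C=[onz(d,z2p(*p),0.014) for p in [(110,93),(697,148),(672,500),(70,437)]]
C=np.array(C);print(C.round(4))
for i in range(4): print(np.linalg.norm(C[i]-C[(i+1)%4]).round(4))
# corners: 0:(+x,-y) 1:(-x,-y) 2:(-x,+y) 3:(+x,+y)
F=np.array([[.14,-.085],[-.14,-.085],[-.14,.085],[.14,.085]])
a=F[:,0]+1j*F[:,1]; b=C[:,0]+1j*C[:,1]; q=((b-b.mean())*a.conj()).sum(); th=np.angle(q); o=b.mean()
print("fix",o,th, abs(q)/(abs(a)**2).sum())
W=lambda x,y:(lambda w:np.array([w.real,w.imag]))(o+(x+1j*y)*np.exp(1j*th))
inv=lambda P:(lambda w:(w.real,w.imag))(((P[0]+1j*P[1])-o)*np.exp(-1j*th))
# head mask
g=d["color"].astype(int); 
def blob(dd,u0,v0,r=12,thr=25):
    m=(dd["color"].max(2)<thr).astype(np.uint8); n,l,st,ce=cv2.connectedComponentsWithStats(m)
    for i in range(1,n):
        if abs(ce[i]-[u0,v0]).max()<r: print(i,st[i],ce[i])
for t in (25,35,45): blob(d,291,226,thr=t); print('-')
for t in (35,45,55): blob(s,292,213,thr=t); print('--')
h=onz(d,z2p(562,400),0.10); print("head",h,inv(h))
o1,v1=ray(d,z2p(562,400)); p=((581+.5)/6-.5+195,(168+.5)/6-.5+185); o2,v2=ray(s,p)
A=np.c_[v1,-v2]; k=np.linalg.lstsq(A,o2-o1,rcond=None)[0]; print(o1+k[0]*v1,o2+k[1]*v2, inv(o1+k[0]*v1))
for nm,p,z in [("endwall",(160,265),.05),("traytopright",(425,207),.042),("traybr",(415,352),.042),("traytl",(205,195),.042),("traybl",(195,342),.042),("wall top end",(165,160),.05),("gate",(575,300),.045)]:
    P=onz(d,z2p(*p),z);print(nm,np.round(P,3),np.round(inv(P),3))
```

```text
[[ 0.7116  0.1959  0.014 ]
 [ 0.6913 -0.0819  0.014 ]
 [ 0.5235 -0.0712  0.014 ]
 [ 0.5472  0.2067  0.014 ]]
0.2785
0.1681
0.2789
0.1647
fix (0.6183890775952787+0.062354232851873415j) 1.4955898174421651 0.9908203816606315
49 [284 224  14   7  71] [290.73239437 226.53521127]
-
95 [293 222   2   1   2] [293.5 222. ]
97 [284 224  15   7  80] [290.85   226.6375]
102 [300 229   1   1   1] [300. 229.]
105 [280 231   4   1   4] [281.5 231. ]
107 [295 232   3   1   3] [296. 232.]
108 [299 232   4   2   5] [300.6 232.4]
114 [285 235   8   2   8] [288.5  235.75]
119 [294 236   1   1   1] [294. 236.]
-
109 [284 222  17  11  98] [291.16326531 226.73469388]
128 [279 231   6   3   8] [282.125 231.375]
138 [285 235  10   2  13] [288.92307692 235.69230769]
-
--
--
--
head [ 0.55499299 -0.01703134  0.1       ] (np.float64(-0.08392448469475942), np.float64(0.05725219777009025))
[ 0.55701619 -0.01742095  0.08773697] [ 0.55388358 -0.01969643  0.08729244] (np.float64(-0.08416097354607499), np.float64(0.05520545169680687))
endwall [0.621 0.165 0.05 ] [0.102 0.005]
traytopright [0.653 0.045 0.042] [-0.014 -0.036]
traybr [0.585 0.048 0.042] [-0.016  0.032]
traytl [0.656 0.146 0.042] [ 0.087 -0.032]
traybl [0.588 0.148 0.042] [0.083 0.037]
wall top end [0.671 0.164 0.05 ] [ 0.106 -0.044]
gate [ 0.61  -0.024  0.045] [-0.087  0.001]
```

send_rows(series=[-2.7,-3,0,0,4,-5.4,-6,0,0,4,-8.1,-9,0,0,4,-10.8,-12,0,0,4,-13.5,-15,0,0,4])

```text
time: 0.57
ee_pos: [0.3367, -0.4463, 0.231]
eef_rot: [-0.0, 0.826, -0.564, -0.0]
wrist_force: [1.2, -0.9, 0.8]
gripper_width: 0.0395
```

send_rows(series=[-2.7,-3,0,0,4,-5.4,-6,0,0,4,-8.1,-9,0,0,4,-10.8,-12,0,0,4,-13.5,-15,0,0,4])

```text
time: 0.98
ee_pos: [0.4272, -0.2661, 0.2313]
eef_rot: [0.0, 0.826, -0.564, 0.0]
wrist_force: [1.0, -1.4, 0.4]
gripper_width: 0.0399
```

send_rows(series=[-2.7,-3,0,-0.12,4,-5.4,-6,0,-0.24,4,-8.1,-9,0,-0.36,4,-10.8,-12,0,-0.48,4,-13.5,-15,0,-0.6,4])

```text
time: 1.4
ee_pos: [0.5178, -0.0857, 0.2313]
eef_rot: [0.0, 0.956, -0.292, 0.0]
wrist_force: [1.2, -0.4, -0.1]
gripper_width: 0.04
```

send_rows(series=[-0.2,-2,1,-0.11,4,-0.4,-4,2,-0.22,4,-0.6,-6,3,-0.33,4,-0.8,-7.8,4,-0.44,4,-0.8,-7.8,4,-0.54,4])

```text
time: 1.82
ee_pos: [0.5548, -0.0142, 0.1894]
eef_rot: [-0.001, 1.0, -0.024, -0.001]
wrist_force: [0.1, 0.2, -0.1]
gripper_width: 0.0402
```

Run:
```python
from plant import manip
import cv2,numpy as np
s=manip.observe()
print(s["ee_pos"],s["eef_rot"],s["joint_positions"],s["wrist_force"])
for n in ["wrist","side"]:
    d=manip.read_camera(n); cv2.imwrite(f"pics/{n}1.png",d["color"][:,:,::-1]); np.savez(f"/tmp/{n}1.npz",**d)
```

```text
[ 0.55481549 -0.01422565  0.18943212] [-0.00129154  0.99971662 -0.023748   -0.00102036] [ 0.30710654  0.36989161 -0.48737027  1.86041483  0.20422655  0.96258018
 -0.31742853] [ 0.05340669  0.16120054 -0.13205675]
```

View pics/wrist1.png

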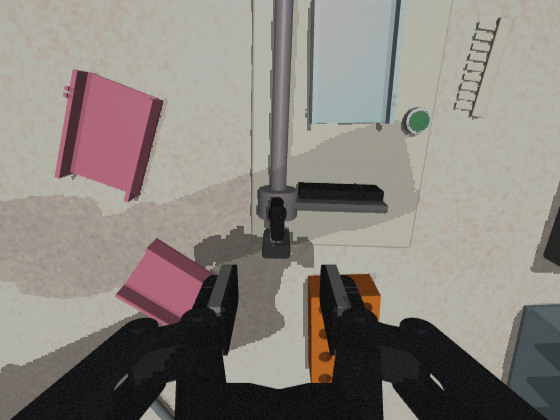

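The wrist view has the wing head at about (277,218), with its bar pointing along the rod. The tray's near edge is at row 123, and the gasket and gate are at rows 183–210.

Run:
```python
from h import *
d=load("/tmp/wrist1.npz"); c=cloud(d)
m=(c[...,2]>.085)&(c[...,2]<.115); m[260:]=0
P=c[m]; print(m.sum(), np.median(P,0)); 
t=P[P[:,2]>.097]; print(len(t),t.min(0),t.max(0))
r=cv2.minAreaRect((t[:,:2]*1000).astype(np.float32)); print(r)
vv,uu=np.where(m); print(uu.min(),uu.max(),vv.min(),vv.max())
im=d["color"][150:290,180:400,::-1]; cv2.imwrite("pics/wz.png",cv2.resize(im,None,fx=3.6,fy=3.6,interpolation=cv2.INTER_CUBIC))
# rod line: top edge points z
m=(c[...,2]>.046)&(c[...,2]<.056)&(abs(c[...,1]-.08)<.07)&(c[...,0]<.60); P=c[m]; 
if len(P): 
  k=np.polyfit(P[:,1],P[:,0],1); print("rod",len(P),k, "yaw",np.pi/2-np.arctan(k[0]), "x at y=-.017",np.polyval(k,-.017))
```

```text
541 [ 0.5546366  -0.01354427  0.10095843]
483 [ 0.54950785 -0.03097107  0.09726462] [ 0.55973207 -0.00184251  0.10322787]
((554.349365234375, -16.47437286376953), (29.327381134033203, 9.782829284667969), 87.52680969238281)
270 283 199 240
rod 2942 [0.07603594 0.55644474] yaw 1.4949064174688846 x at y=-.017 0.5551521264635377
```

View pics/wz.png

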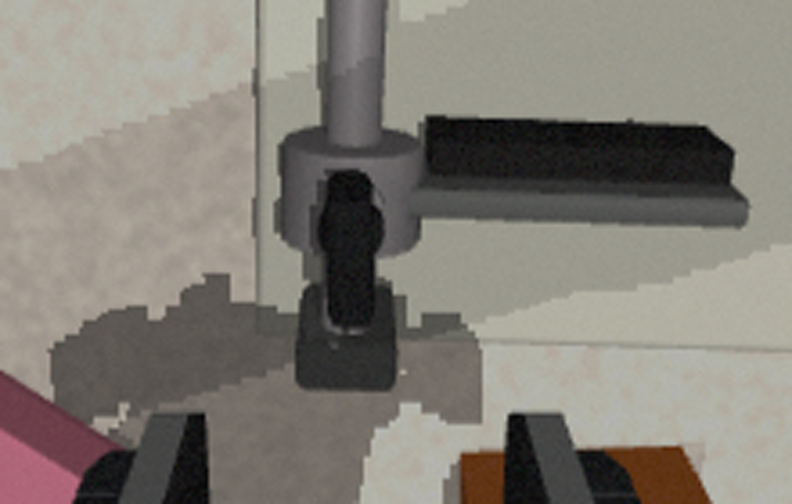

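The wing head is at (0.5545, -0.0165), 29.3 × 9.8 mm, with its top at about 101 mm. The rod yaw is 1.495, the screw angle is about 0.03, and the jaws are already square to the bar. I'm going down to grip it.

send_rows(series=[0,0.2,3,0,4,0,0.2,6,0,4,0,0.2,9,0,4,0,0.2,11,0,4,0,0.2,11.5,0,4], newtons=60)

```text
time: 2.33
ee_pos: [0.5521, -0.0219, 0.0732]
eef_rot: [0.0, 1.0, -0.031, -0.003]
wrist_force: [-0.5, 0.0, -0.1]
gripper_width: 0.04
```

send_rows(series=[0,0,0,0,3,0,0,0,0,2,0,0,0,0,0.5,0,0,0,0,0.5,0,0,0,0,0.5])

```text
time: 2.75
ee_pos: [0.5533, -0.0207, 0.0778]
eef_rot: [0.001, 1.0, -0.029, -0.001]
wrist_force: [-7.4, -0.0, 5.6]
gripper_width: 0.0087
```

send_rows(series=[0,0,0,0,0.5,0,0,0,0,0.5])

```text
time: 2.92
ee_pos: [0.5533, -0.0207, 0.0778]
eef_rot: [0.001, 1.0, -0.029, -0.001]
wrist_force: [-6.7, 0.3, 5.0]
gripper_width: 0.0091
```

Run:
```python
from plant import manip
from h import *
s=manip.observe()
print(s["ee_pos"],s["eef_rot"],s["wrist_force"],s["ft_torque"],s["gripper_width"])
for n in ["wrist","side"]:
    d=manip.read_camera(n); cv2.imwrite(f"pics/{n}2.png",d["color"][:,:,::-1]); np.savez(f"/tmp/{n}2.npz",**d)
d=load("/tmp/side2.npz");cv2.imwrite("pics/s2z.png",cv2.resize(d["color"][150:260,220:340,::-1],None,fx=5,fy=5,interpolation=cv2.INTER_CUBIC))
```

```text
[ 0.55325965 -0.02074398  0.07781265] [ 6.20665290e-04  9.99572465e-01 -2.92163803e-02 -9.51173136e-04] [-6.674654    0.31613924  4.97359684] [0.10690109 1.51865413 0.12842286] 0.00910312581244642
```

View pics/wrist2.png

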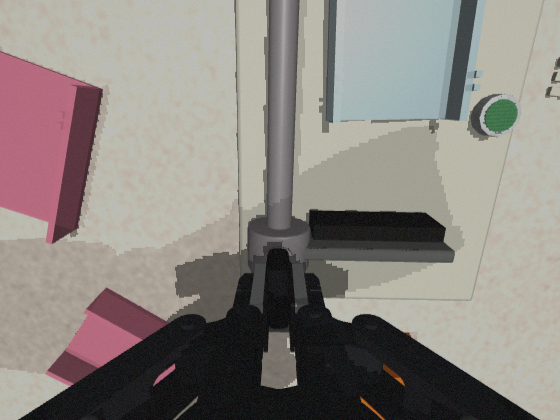

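View pics/s2z.png

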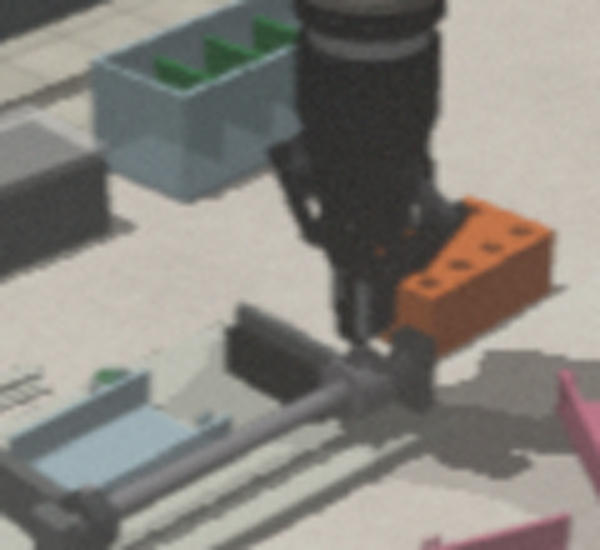

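The jaws hold the head, with its far end at about (278,252) in the wrist view. I'll check how well the grip is centred along the bar.

Run:
```python
from h import *
d=load("/tmp/wrist2.npz"); c=cloud(d)
print(proj(d,[[.5545,-.0165,.102],[.5555,-.0015,.102],[.5533,-.0207,.097]]))
for v in range(240,285,4): print(v,c[v,278].round(4),c[v,262].round(4),c[v,250].round(4))
```

```text
[[277.73057242 301.51701997]
 [278.04645883 269.3040852 ]
 [275.58080735 303.35421306]]
240 [ 0.5551 -0.0058  0.0622] [ 0.5466 -0.0063  0.06  ] [ 0.5395 -0.0087  0.0536]
244 [ 0.555  -0.0085  0.0614] [ 0.5464 -0.0089  0.0594] [ 0.5392 -0.0113  0.053 ]
248 [ 0.5549 -0.0102  0.0625] [ 0.5463 -0.011   0.0599] [ 0.5391 -0.0136  0.0534]
252 [ 0.5555 -0.0012  0.0865] [ 0.5461 -0.0133  0.0599] [ 0.5388 -0.0163  0.0526]
256 [ 0.5554 -0.0019  0.0891] [ 0.5459 -0.0156  0.0599] [ 0.5387 -0.0182  0.0538]
260 [ 0.5554 -0.0017  0.0933] [ 0.5458 -0.0177  0.0605] [ 0.5383 -0.0216  0.052 ]
264 [ 0.5554 -0.0028  0.095 ] [ 0.5475 -0.0088  0.0825] [ 0.5382 -0.0236  0.0531]
268 [ 0.5554 -0.0024  0.0992] [ 0.5478 -0.0085  0.0869] [ 0.5379 -0.0262  0.0528]
272 [ 0.5554 -0.0034  0.1008] [ 0.5478 -0.0092  0.0894] [ 0.5325 -0.0505  0.0128]
276 [ 0.5553 -0.0043  0.1025] [ 0.548  -0.0091  0.0932] [ 0.542  -0.0125  0.0866]
280 [ 0.5552 -0.0071  0.1007] [ 0.5483 -0.0088  0.0972] [ 0.5422 -0.0127  0.0898]
284 [ 0.5551 -0.0088  0.1011] [ 0.5483 -0.0093  0.0996] [ 0.5425 -0.0127  0.0933]
```

The grip sits about 3.5 mm short along the bar, so I'll re-centre it.

send_rows(series=[0,0,0,0,2,0,0,0,0,2,-0.1,-0.35,0.3,0,2,-0.1,-0.35,0.3,0,2,-0.1,-0.35,0.3,0,2])

```text
time: 3.43
ee_pos: [0.5541, -0.0167, 0.0735]
eef_rot: [-0.0, 1.0, -0.029, 0.0]
wrist_force: [0.4, 0.7, 0.8]
gripper_width: 0.0199
```

send_rows(series=[0,0,0,0,1.2,0,0,0,0,0.5,0,0,0,0,0.5,0,0,0,0,0.5,0,0,0,0,0.5])

```text
time: 3.85
ee_pos: [0.5534, -0.0169, 0.0735]
eef_rot: [0.0, 1.0, -0.029, -0.0]
wrist_force: [-1.9, 0.1, 4.8]
gripper_width: 0.0092
```

send_rows(series=[0,0,0,-0.1,0.5,0,0,0,-0.2,0.5,0,0,0,-0.3,0.5,0,0,0,-0.4,0.5,0,0,0,-0.5,0.5], newtons=80)

```text
time: 4.27
ee_pos: [0.5531, -0.017, 0.0736]
eef_rot: [-0.0, 0.975, 0.221, -0.001]
wrist_force: [-4.9, 0.9, 5.6]
gripper_width: 0.0087
```

Run:
```python
from plant import manip
s=manip.observe();print(s["ee_pos"],s["eef_rot"],s["wrist_force"],s["ft_torque"],s["joint_positions"],s["gripper_width"])
```

```text
[ 0.55308363 -0.01697476  0.07355601] [-2.11453613e-05  9.75199411e-01  2.21326712e-01 -7.71496934e-04] [-4.93080194  0.87547668  5.58988946] [ 0.1402222   0.91225452 -0.12255536] [ 0.34709836  0.54384475 -0.55002685  1.94443018  0.40174542  0.76413032
  0.01219206] 0.008729907868682411
```

Smooth so far. Continuing to about 1.28 rad in total.

send_rows(series=[0,0,0,-0.1,0.5,0,0,0,-0.2,0.5,0,0,0,-0.3,0.5,0,0,0,-0.4,0.5,0,0,0,-0.5,0.5])

```text
time: 4.68
ee_pos: [0.5528, -0.0171, 0.0735]
eef_rot: [-0.0, 0.89, 0.456, -0.001]
wrist_force: [-4.5, -0.8, 6.6]
gripper_width: 0.0086
```

send_rows(series=[0,0,0,-0.1,0.5,0,0,0,-0.2,0.5,0,0,0,-0.28,0.5,0,0,0,-0.28,0.5,0,0,0,-0.28,0.5])

```text
time: 5.1
ee_pos: [0.5527, -0.0173, 0.0735]
eef_rot: [-0.0, 0.819, 0.574, -0.001]
wrist_force: [-4.8, -0.2, 8.0]
gripper_width: 0.009
```

Run:
```python
from plant import manip
from h import *
s=manip.observe();print(s["ee_pos"],s["eef_rot"],2*np.arctan2(s["eef_rot"][2],s["eef_rot"][1]),s["wrist_force"],s["ft_torque"],s["joint_positions"],s["gripper_width"])
d=manip.read_camera("wrist"); cv2.imwrite("pics/wrist3.png",d["color"][:,:,::-1]); np.savez("/tmp/wrist3.npz",**d)
```

```text
[ 0.55273998 -0.01732906  0.07351779] [-3.14551679e-04  8.19014068e-01  5.73772181e-01 -1.15815764e-03] 1.222209446153698 [-4.82324373 -0.17014752  8.00861014] [-0.10247251  1.15599952  0.14745499] [ 0.48146032  0.59460539 -0.73262016  1.93597527  0.53934161  0.8187958
  0.67414717] 0.00901362137083705
```

View pics/wrist3.png

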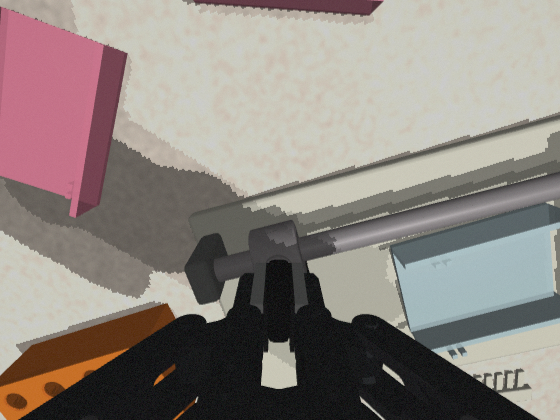

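The screw is now at about 1.30 rad, with the head still aligned in the jaws at about (278,295). I'll carry the collar along the rod: fixture +x is (0.963, -0.270) in tool x, y.

send_rows(series=[0.77,-0.215,0,0,0.5,1.54,-0.43,0,0,0.5,2.31,-0.645,0,0,0.5,3.08,-0.86,0,0,0.5,3.85,-1.075,0,0,0.5])

```text
time: 5.57
ee_pos: [0.5559, 0.0225, 0.0735]
eef_rot: [0.0, 0.819, 0.573, -0.001]
wrist_force: [-5.1, -2.3, 8.3]
gripper_width: 0.0087
```

```bash
cat >> h.py <<'E'
def st():
    from plant import manip
    s=manip.observe(); e=np.array([.0757,.9971]); p=s["ee_pos"][:2]-np.array([.6184,.0624])
    print("t %.2f fx %.4f fy %.4f z %.4f yaw %.3f F_along %.2f lat %.2f Fz %.2f tq %s w %.4f"%(s["time"],p@e,p@[-e[1],e[0]],s["ee_pos"][2],2*np.arctan2(s["eef_rot"][2],s["eef_rot"][1]),s["wrist_force"][:2]@e,s["wrist_force"][:2]@[-e[1],e[0]],s["wrist_force"][2],s["ft_torque"].round(2),s["gripper_width"]))
E
python3 -c "from h import *;st()"
```

```text
t 5.57 fx -0.0445 fy 0.0593 z 0.0735 yaw 1.221 F_along -2.64 lat 4.91 Fz 8.32 tq [-0.26  1.05  0.05] w 0.0087
```

send_rows(series=[0.24,-0.067,0,0,0.5,0.48,-0.135,0,0,0.5,0.72,-0.2,0,0,0.5,0.96,-0.27,0,0,0.5,0.96,-0.27,0,0,0.5])

```text
time: 5.98
ee_pos: [0.5568, 0.0331, 0.0735]
eef_rot: [-0.0, 0.819, 0.574, -0.001]
wrist_force: [-5.2, 0.9, 7.2]
gripper_width: 0.0085
```

Run:
```python
from h import *
from plant import manip
st()
d=manip.read_camera("wrist"); cv2.imwrite("pics/wrist4.png",d["color"][:,:,::-1]); np.savez("/tmp/wrist4.npz",**d)
d=manip.read_camera("top"); np.savez("/tmp/top4.npz",**d)
cv2.imwrite("pics/top4.png",cv2.resize(d["color"][150:255,185:335,::-1],None,fx=5.3,fy=5.3,interpolation=cv2.INTER_CUBIC))
```

```text
t 5.98 fx -0.0339 fy 0.0592 z 0.0735 yaw 1.222 F_along 0.54 lat 5.25 Fz 7.21 tq [ 0.2   1.17 -0.02] w 0.0085
```

View pics/top4.png

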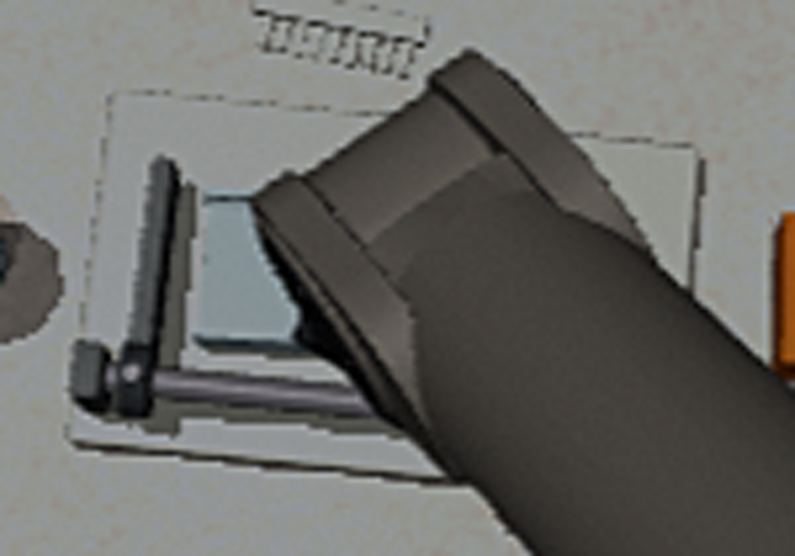

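View pics/wrist4.png

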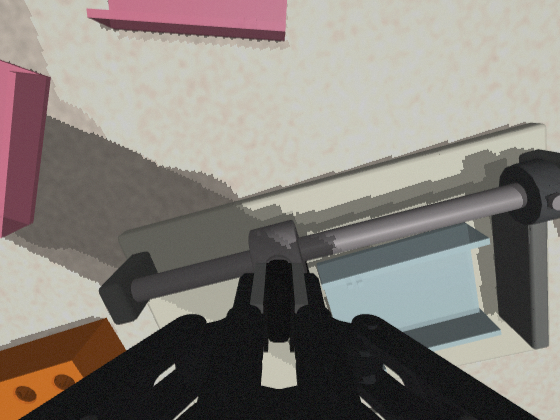

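The top view shows the tray still short of the end wall, at zoomed column 200 against the wall at 175, and the wrist view shows a gap too. I'll slow the approach and feel for contact.

send_rows(series=[0.1,-0.027,0,0,0.5,0.2,-0.054,0,0,0.5,0.3,-0.081,0,0,0.5,0.4,-0.108,0,0,0.5,0.5,-0.135,0,0,0.5])

```text
time: 6.5
ee_pos: [0.5571, 0.0374, 0.0735]
eef_rot: [-0.0, 0.819, 0.574, -0.001]
wrist_force: [-6.2, -1.5, 9.1]
gripper_width: 0.0085
```

```bash
python3 -c "from h import *;st()"
```

```text
t 6.50 fx -0.0295 fy 0.0592 z 0.0735 yaw 1.222 F_along -2.01 lat 6.04 Fz 9.08 tq [-0.14  1.18  0.06] w 0.0085
```

send_rows(series=[0.1,-0.027,0,0,0.5,0.2,-0.054,0,0,0.5,0.3,-0.081,0,0,0.5,0.4,-0.108,0,0,0.5,0.5,-0.135,0,0,0.5])

```text
time: 6.92
ee_pos: [0.5575, 0.0423, 0.0735]
eef_rot: [0.0, 0.819, 0.573, -0.001]
wrist_force: [-6.8, -1.7, 9.6]
gripper_width: 0.0087
```

```bash
python3 -c "from h import *;st()"
```

```text
t 6.92 fx -0.0247 fy 0.0592 z 0.0735 yaw 1.222 F_along -2.19 lat 6.66 Fz 9.60 tq [-0.41  1.25  0.15] w 0.0087
```

send_rows(series=[0.07,-0.06,-0.02,0,0.5,0.14,-0.12,-0.04,0,0.5,0.22,-0.17,-0.06,0,0.5,0.3,-0.18,-0.06,0,0.5,0.4,-0.2,-0.06,0,0.5])

```text
time: 7.33
ee_pos: [0.5578, 0.0469, 0.0736]
eef_rot: [0.0, 0.819, 0.573, -0.0]
wrist_force: [-1.7, -2.8, -0.0]
gripper_width: 0.0086
```

```bash
python3 -c "from h import *;st()"
```

```text
t 7.33 fx -0.0200 fy 0.0592 z 0.0736 yaw 1.221 F_along -2.93 lat 1.44 Fz -0.03 tq [-0.55  0.34  0.08] w 0.0086
```

send_rows(series=[0.04,-0.011,0,0,0.5,0.08,-0.022,0,0,0.5,0.12,-0.033,0,0,0.5,0.16,-0.045,0,0,0.5,0.2,-0.056,0,0,0.5])

```text
time: 7.75
ee_pos: [0.558, 0.0495, 0.0736]
eef_rot: [-0.0, 0.819, 0.574, -0.0]
wrist_force: [-0.7, -1.9, -3.7]
gripper_width: 0.0089
```

```bash
python3 -c "from h import *;st()"
```

```text
t 7.75 fx -0.0175 fy 0.0592 z 0.0736 yaw 1.222 F_along -1.93 lat 0.60 Fz -3.69 tq [-0.47  0.13 -0.  ] w 0.0089
```

send_rows(series=[0.04,-0.011,0,0,0.5,0.08,-0.022,0,0,0.5,0.12,-0.033,0,0,0.5,0.16,-0.045,0,0,0.5,0.2,-0.056,0,0,0.5])

```text
time: 8.17
ee_pos: [0.5582, 0.0516, 0.0737]
eef_rot: [-0.0, 0.819, 0.574, -0.0]
wrist_force: [-0.1, -2.2, -5.6]
gripper_width: 0.0082
```

```bash
python3 -c "from h import *;st()"
```

```text
t 8.17 fx -0.0153 fy 0.0592 z 0.0737 yaw 1.222 F_along -2.23 lat -0.11 Fz -5.64 tq [-0.46  0.02  0.02] w 0.0082
```

send_rows(series=[0.03,-0.008,0.01,0,0.5,0.06,-0.016,0.02,0,0.5,0.09,-0.025,0.03,0,0.5,0.12,-0.033,0.03,0,0.5,0.15,-0.042,0.03,0,0.5])

```text
time: 8.58
ee_pos: [0.5583, 0.0532, 0.0736]
eef_rot: [0.0, 0.819, 0.574, -0.0]
wrist_force: [-1.3, -2.7, -3.3]
gripper_width: 0.0088
```

Run:
```python
from h import *
from plant import manip
st()
d=manip.read_camera("wrist"); cv2.imwrite("pics/wrist5.png",d["color"][:,:,::-1]); np.savez("/tmp/wrist5.npz",**d)
```

```text
t 8.58 fx -0.0137 fy 0.0592 z 0.0736 yaw 1.222 F_along -2.79 lat 1.14 Fz -3.26 tq [-0.54  0.29  0.01] w 0.0088
```

View pics/wrist5.png

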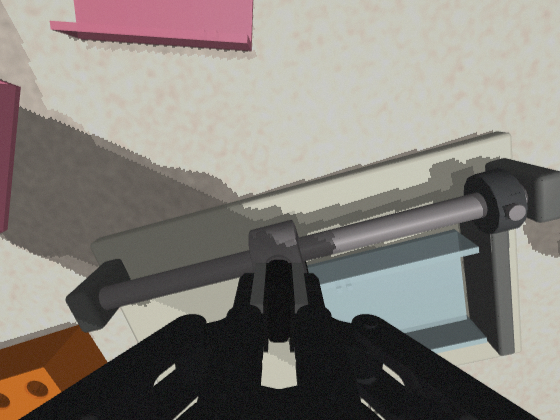

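The wrist view shows the tray end almost at the wall face, at about (470,250) and (485,345). I'll go on in 1 mm steps.

send_rows(series=[0.02,-0.006,0,0,0.5,0.04,-0.011,0,0,0.5,0.06,-0.016,0,0,0.5,0.08,-0.022,0,0,0.5,0.1,-0.028,0,0,0.5])

```text
time: 9.05
ee_pos: [0.5584, 0.0543, 0.0736]
eef_rot: [0.0, 0.819, 0.574, -0.0]
wrist_force: [-1.8, -2.6, -3.0]
gripper_width: 0.0084
```

```bash
python3 -c "from h import *;st()"
```

```text
t 9.05 fx -0.0127 fy 0.0592 z 0.0736 yaw 1.222 F_along -2.71 lat 1.59 Fz -3.01 tq [-0.46  0.48  0.  ] w 0.0084
```

send_rows(series=[0.02,-0.006,0,0,0.5,0.04,-0.011,0,0,0.5,0.06,-0.016,0,0,0.5,0.08,-0.022,0,0,0.5,0.1,-0.028,0,0,0.5])

```text
time: 9.47
ee_pos: [0.5585, 0.0553, 0.0736]
eef_rot: [-0.0, 0.819, 0.574, -0.0]
wrist_force: [-2.5, -2.2, -2.4]
gripper_width: 0.0083
```

```bash
python3 -c "from h import *;st()"
```

```text
t 9.47 fx -0.0116 fy 0.0592 z 0.0736 yaw 1.222 F_along -2.36 lat 2.36 Fz -2.42 tq [-0.5   0.61  0.03] w 0.0083
```

send_rows(series=[0.02,-0.006,0,0,0.5,0.04,-0.011,0,0,0.5,0.06,-0.016,0,0,0.5,0.08,-0.022,0,0,0.5,0.1,-0.028,0,0,0.5])

```text
time: 9.88
ee_pos: [0.5586, 0.0563, 0.0736]
eef_rot: [0.0, 0.819, 0.574, -0.0]
wrist_force: [-3.1, -2.8, -2.0]
gripper_width: 0.0085
```

```bash
python3 -c "from h import *;st()"
```

```text
t 9.88 fx -0.0106 fy 0.0592 z 0.0736 yaw 1.222 F_along -3.00 lat 2.87 Fz -2.01 tq [-0.64  0.69  0.02] w 0.0085
```

send_rows(series=[0.02,-0.006,0,0,0.5,0.04,-0.011,0,0,0.5,0.06,-0.016,0,0,0.5,0.08,-0.022,0,0,0.5,0.1,-0.028,0,0,0.5])

```text
time: 10.3
ee_pos: [0.5587, 0.0568, 0.0736]
eef_rot: [0.0, 0.819, 0.574, -0.0]
wrist_force: [-4.2, -4.0, -0.0]
gripper_width: 0.0086
```

Run:
```python
from h import *
from plant import manip
st()
d=manip.read_camera("wrist"); cv2.imwrite("pics/wrist6.png",cv2.resize(d["color"][180:380,290:560,::-1],None,fx=2.9,fy=2.9,interpolation=cv2.INTER_CUBIC)); np.savez("/tmp/wrist6.npz",**d)
```

```text
t 10.30 fx -0.0101 fy 0.0591 z 0.0736 yaw 1.222 F_along -4.34 lat 3.93 Fz -0.03 tq [-0.95  0.8   0.06] w 0.0086
```

View pics/wrist6.png

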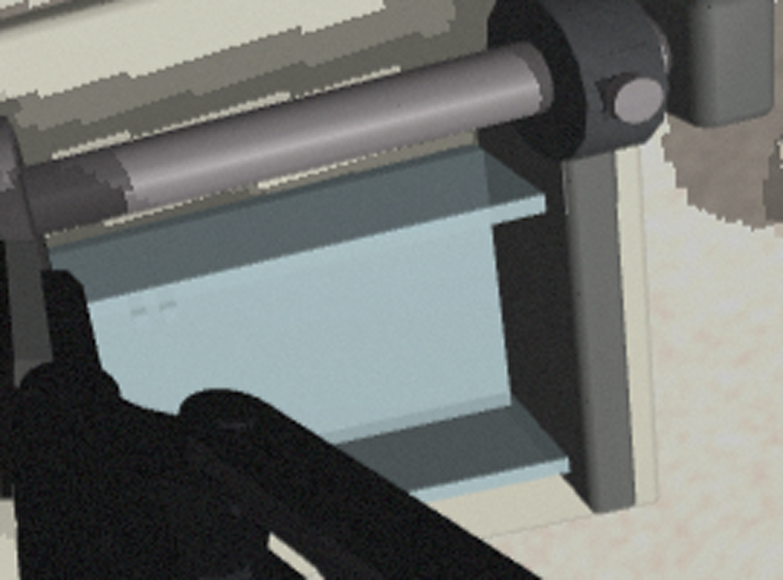

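The tray's end now sits flush on the wall and the force is rising. I'll press on in small steps to a total of about 9.5 N.

send_rows(series=[0.01,-0.003,0,0,0.5,0.02,-0.006,0,0,0.5,0.03,-0.008,0,0,0.5,0.04,-0.011,0,0,0.5,0.06,-0.016,0,0,0.5])

```text
time: 10.77
ee_pos: [0.5587, 0.057, 0.0736]
eef_rot: [0.0, 0.819, 0.573, -0.001]
wrist_force: [-4.0, -4.4, 0.9]
gripper_width: 0.0091
```

```bash
python3 -c "from h import *;st()"
```

```text
t 10.77 fx -0.0099 fy 0.0591 z 0.0736 yaw 1.221 F_along -4.70 lat 3.63 Fz 0.93 tq [-1.12  0.92  0.07] w 0.0091
```

send_rows(series=[0.01,-0.003,0,0,0.5,0.02,-0.006,0,0,0.5,0.03,-0.008,0,0,0.5,0.04,-0.011,0,0,0.5,0.04,-0.011,0,0,0.5])

```text
time: 11.18
ee_pos: [0.5587, 0.0571, 0.0736]
eef_rot: [0.001, 0.819, 0.573, -0.001]
wrist_force: [-4.4, -5.8, 0.9]
gripper_width: 0.0085
```

```bash
python3 -c "from h import *;st()"
```

```text
t 11.18 fx -0.0098 fy 0.0591 z 0.0736 yaw 1.221 F_along -6.13 lat 3.96 Fz 0.91 tq [-1.11  0.81  0.04] w 0.0085
```

send_rows(series=[0.02,-0.006,0,0,0.5,0.04,-0.011,0,0,0.5,0.06,-0.016,0,0,0.5,0.08,-0.022,0,0,0.5,0.08,-0.022,0,0,0.5])

```text
time: 11.6
ee_pos: [0.5587, 0.0575, 0.0736]
eef_rot: [0.001, 0.819, 0.573, -0.001]
wrist_force: [-4.0, -6.1, 1.8]
gripper_width: 0.0089
```

```bash
python3 -c "from h import *;st()"
```

```text
t 11.60 fx -0.0094 fy 0.0591 z 0.0736 yaw 1.221 F_along -6.40 lat 3.54 Fz 1.84 tq [-1.4   0.92  0.11] w 0.0089
```

send_rows(series=[0.02,-0.006,0,0,0.5,0.04,-0.011,0,0,0.5,0.06,-0.016,0,0,0.5,0.08,-0.022,0,0,0.5,0.08,-0.022,0,0,0.5])

```text
time: 12.02
ee_pos: [0.5587, 0.0578, 0.0736]
eef_rot: [0.001, 0.819, 0.573, -0.001]
wrist_force: [-4.3, -7.6, 2.6]
gripper_width: 0.0086
```

```bash
python3 -c "from h import *;st()"
```

```text
t 12.02 fx -0.0091 fy 0.0592 z 0.0736 yaw 1.221 F_along -7.89 lat 3.73 Fz 2.58 tq [-1.58  0.94  0.11] w 0.0086
```

send_rows(series=[0.01,-0.003,0,0,0.5,0.02,-0.006,0,0,0.5,0.03,-0.008,0,0,0.5,0.04,-0.011,0,0,0.5,0.06,-0.016,0,0,0.5])

```text
time: 12.43
ee_pos: [0.5588, 0.058, 0.0736]
eef_rot: [0.001, 0.82, 0.573, -0.002]
wrist_force: [-5.2, -8.7, 2.4]
gripper_width: 0.0088
```

```bash
python3 -c "from h import *;st()"
```

```text
t 12.43 fx -0.0089 fy 0.0591 z 0.0736 yaw 1.220 F_along -9.03 lat 4.57 Fz 2.36 tq [-1.88  1.02  0.12] w 0.0088
```

send_rows(series=[0.01,-0.003,0,0,0.5,0.02,-0.006,0,0,0.5,0.03,-0.008,0,0,0.5,0.03,-0.008,0,0,0.5,0.03,-0.008,0,0,0.5])

```text
time: 12.85
ee_pos: [0.5588, 0.0581, 0.0736]
eef_rot: [0.001, 0.82, 0.573, -0.002]
wrist_force: [-4.8, -8.8, 2.2]
gripper_width: 0.0083
```

```bash
python3 -c "from h import *
for i in range(3): st()"
```

```text
t 12.85 fx -0.0088 fy 0.0591 z 0.0736 yaw 1.220 F_along -9.15 lat 4.12 Fz 2.16 tq [-1.9   1.02  0.14] w 0.0083
t 12.85 fx -0.0088 fy 0.0591 z 0.0736 yaw 1.220 F_along -9.15 lat 4.12 Fz 2.16 tq [-1.9   1.02  0.14] w 0.0083
t 12.85 fx -0.0088 fy 0.0591 z 0.0736 yaw 1.220 F_along -9.15 lat 4.12 Fz 2.16 tq [-1.9   1.02  0.14] w 0.0083
```

The push is now about 9.2 N, roughly 7.6 N net on the tray. I'll tighten while holding position.

send_rows(series=[0,0,0,0.1,0.5,0,0,0,0.2,0.5,0,0,0,0.3,0.5,0,0,0,0.4,0.5,0,0,0,0.5,0.5])

```text
time: 13.27
ee_pos: [0.559, 0.0584, 0.0736]
eef_rot: [0.001, 0.937, 0.35, -0.001]
wrist_force: [-3.8, -8.1, 1.2]
gripper_width: 0.0088
```

```bash
python3 -c "from h import *;st()"
```

```text
t 13.27 fx -0.0085 fy 0.0590 z 0.0736 yaw 0.716 F_along -8.39 lat 3.15 Fz 1.15 tq [-1.71  0.83  0.15] w 0.0088
```

send_rows(series=[0,0,0,0.1,0.5,0,0,0,0.2,0.5,0,0,0,0.3,0.5,0,0,0,0.4,0.5,0,0,0,0.5,0.5])

```text
time: 13.68
ee_pos: [0.5593, 0.0585, 0.0736]
eef_rot: [0.002, 0.994, 0.108, -0.0]
wrist_force: [-2.9, -9.0, -0.0]
gripper_width: 0.0087
```

```bash
python3 -c "from h import *;st()"
```

```text
t 13.68 fx -0.0083 fy 0.0587 z 0.0736 yaw 0.216 F_along -9.17 lat 2.24 Fz -0.04 tq [-1.74  0.52  0.17] w 0.0087
```

send_rows(series=[0,0,0,0.1,0.5,0,0,0,0.2,0.5,0,0,0,0.26,0.5,0,0,0,0.3,0.5,0,0,0,0.3,0.5])

```text
time: 14.1
ee_pos: [0.5594, 0.0585, 0.0737]
eef_rot: [0.002, 0.999, -0.041, 0.0]
wrist_force: [-1.3, -8.1, -0.3]
gripper_width: 0.0086
```

```bash
python3 -c "from h import *;st()"
```

```text
t 14.10 fx -0.0083 fy 0.0585 z 0.0737 yaw -0.081 F_along -8.20 lat 0.70 Fz -0.30 tq [-1.8   0.42 -0.03] w 0.0086
```

send_rows(series=[0,0,0,0.04,0.5,0,0,0,0.08,0.5,0,0,0,0.08,0.5,0,0,0,0.08,0.5])

```text
time: 14.43
ee_pos: [0.5594, 0.0586, 0.0737]
eef_rot: [0.002, 0.997, -0.077, 0.001]
wrist_force: [-2.5, -9.5, -0.1]
gripper_width: 0.0086
```

```bash
python3 -c "from h import *;st()"
```

```text
t 14.43 fx -0.0083 fy 0.0585 z 0.0737 yaw -0.155 F_along -9.69 lat 1.77 Fz -0.13 tq [-1.99  0.39  1.42] w 0.0086
```

The stop is reached: torque is 1.4 N m and the yaw has gone past tight zero. I'll relax the twist and open.

send_rows(series=[0,0.05,0,-0.04,0.5,0,0.1,0,-0.07,0.5,0,0.1,0,-0.07,0.5])

```text
time: 14.68
ee_pos: [0.5594, 0.0585, 0.0737]
eef_rot: [0.001, 0.999, -0.043, 0.0]
wrist_force: [-1.9, -6.2, -2.0]
gripper_width: 0.0086
```

```bash
python3 -c "from h import *;st()"
```

```text
t 14.68 fx -0.0084 fy 0.0585 z 0.0737 yaw -0.087 F_along -6.34 lat 1.42 Fz -1.99 tq [-1.39  0.4   0.23] w 0.0086
```

send_rows(series=[0,0,0,0,1.5,0,0,0,0,2.5,0,0,0,0,3,0,0,0,0,3,0,0,0,0,3])

```text
time: 15.1
ee_pos: [0.5595, 0.0607, 0.074]
eef_rot: [-0.0, 0.999, -0.044, 0.001]
wrist_force: [-0.3, -0.9, 0.1]
gripper_width: 0.0303
```

```bash
python3 -c "from h import *;st()"
```

```text
t 15.10 fx -0.0061 fy 0.0586 z 0.0740 yaw -0.087 F_along -0.91 lat 0.27 Fz 0.10 tq [ 0.04  0.01 -0.01] w 0.0303
```

send_rows(series=[0,0,-2,0,3,0,0,-4,0,3,0,0,-7,0,3,0,0,-10,0,3,0,0,-12,0,3])

```text
time: 15.52
ee_pos: [0.5599, 0.0608, 0.1965]
eef_rot: [-0.001, 0.999, -0.044, 0.002]
wrist_force: [0.7, 0.4, 0.6]
gripper_width: 0.0301
```

send_rows(series=[0,3,0,0,3,0,6,0,0,3,0,7,0,0,3,0,7,0,0,3,0,7,0,0,3])

```text
time: 15.93
ee_pos: [0.5528, -0.0095, 0.1936]
eef_rot: [-0.0, 0.999, -0.045, 0.0]
wrist_force: [0.0, 0.8, 0.2]
gripper_width: 0.0302
```

Run:
```python
from h import *
from plant import manip
st()
for n in ["wrist","side","top"]:
    d=manip.read_camera(n); cv2.imwrite(f"pics/{n}7.png",d["color"][:,:,::-1]); np.savez(f"/tmp/{n}7.npz",**d)
```

```text
t 15.93 fx -0.0767 fy 0.0600 z 0.1936 yaw -0.089 F_along 0.78 lat 0.04 Fz 0.18 tq [ 0.02  0.03 -0.03] w 0.0302
```

View pics/wrist7.png

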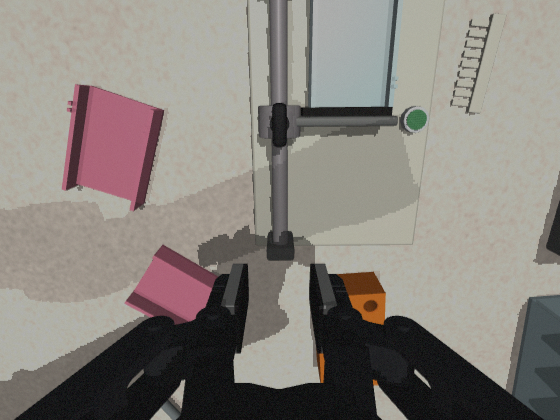

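View pics/side7.png

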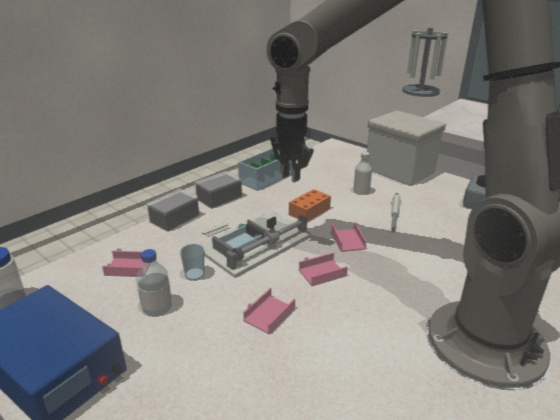

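The wrist view shows the head released at (279,123) with its bar along the rod, and the gasket pressed on the tray edge at row 110. The level at (415,119) is close to the gate's tip, so I'll check that it didn't move, along with the head angle and the tray.

Run:
```python
from h import *
o=.6184+.0624j; th=1.495
inv=lambda P:(lambda w:(round(w.real,4),round(w.imag,4)))(((P[0]+1j*P[1])-o)*np.exp(-1j*th))
for f in ["wrist1","wrist7","top0","top7","side0","side7"]:
    d=load(f"/tmp/{f}.npz"); h=cv2.cvtColor(d["color"],cv2.COLOR_RGB2HSV); c=cloud(d)
    m=((h[...,0]>50)&(h[...,0]<85)&(h[...,1]>90)).astype(np.uint8); n,l,s,ce=cv2.connectedComponentsWithStats(m)
    for i in range(1,n):
        if s[i,4]>5:
            P=onz(d,ce[i],.024); q=inv(P)
            if abs(q[0])<.14 and abs(q[1])<.1: print(f,"level",s[i,4],ce[i].round(1),q)
    # tray mask
    m=(h[...,0]>85)&(h[...,0]<110)&(h[...,1]>25)
    k=m&(c[...,2]>.008)&(c[...,2]<.05); P=c[k]; q=((P[:,0]+1j*P[:,1])-o)*np.exp(-1j*th); g=(abs(q.real)<.13)&(abs(q.imag)<.045)
    if g.sum()>50: print(f,"tray x",np.percentile(q.real[g],[1,99]).round(4),"y",np.percentile(q.imag[g],[1,99]).round(4), "rect ang", cv2.minAreaRect((np.c_[q.real,q.imag][g]*1000).astype(np.float32)))
d=load("/tmp/wrist7.npz");c=cloud(d); m=(c[...,2]>.097)&(c[...,2]<.106);m[240:]=0;t=c[m]
print("head",len(t),cv2.minAreaRect((t[:,:2]*1000).astype(np.float32)), inv(t[:,:2].mean(0)))
a=load("/tmp/wrist1.npz");
for n,dd in (("w1",a),("w7",d)):
    im=dd["color"][90:230,240:450,::-1]; cv2.imwrite(f"pics/{n}z.png",cv2.resize(im,None,fx=3.7,fy=3.7,interpolation=cv2.INTER_CUBIC))
d=load("/tmp/top7.npz");cv2.imwrite("pics/top7z.png",cv2.resize(d["color"][150:255,185:335,::-1],None,fx=5.3,fy=5.3,interpolation=cv2.INTER_CUBIC))
```

```text
wrist1 level 296 [419.  120.5] (np.float64(-0.0094), np.float64(-0.0682))
wrist1 tray x [-0.0759  0.0778] y [-0.0383  0.0327] rect ang ((0.38646697998046875, -1.6427192687988281), (75.19669342041016, 162.68527221679688), 88.56390380859375)
wrist7 level 287 [416.2 119. ] (np.float64(-0.0093), np.float64(-0.0681))
wrist7 tray x [-0.0015  0.0818] y [-0.0389  0.0305] rect ang ((39.7158088684082, -2.7126922607421875), (75.88015747070312, 88.41095733642578), 87.63020324707031)
top0 level 32 [264.5 177.5] (np.float64(-0.0101), np.float64(-0.0683))
top0 tray x [-0.014   0.1023] y [-0.0372  0.0338] rect ang ((11.799186706542969, -2.3612289428710938), (78.30671691894531, 182.67149353027344), 89.3946304321289)
top7 tray x [0.0008 0.1021] y [-0.0383  0.0313] rect ang ((45.46028137207031, 2.1215438842773438), (115.19579315185547, 84.13085174560547), 0.4256304204463959)
side0 tray x [-0.0098  0.0763] y [-0.0341  0.0382] rect ang ((34.32231903076172, 2.9188461303710938), (94.32493591308594, 72.37517547607422), 3.7570810317993164)
side7 tray x [0.0007 0.0783] y [-0.0356  0.0353] rect ang ((44.81101608276367, -0.1143341064453125), (92.26832580566406, 72.05827331542969), 1.232635498046875)
head 624 ((560.4204711914062, 58.32190704345703), (29.044218063354492, 9.886971473693848), 85.38636779785156) (np.float64(-0.008), np.float64(0.0574))
```

View pics/w7z.png

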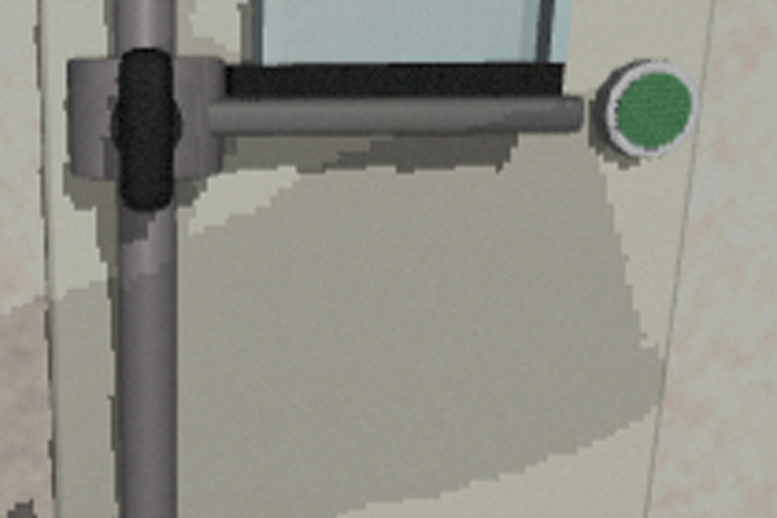

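View pics/top7z.png

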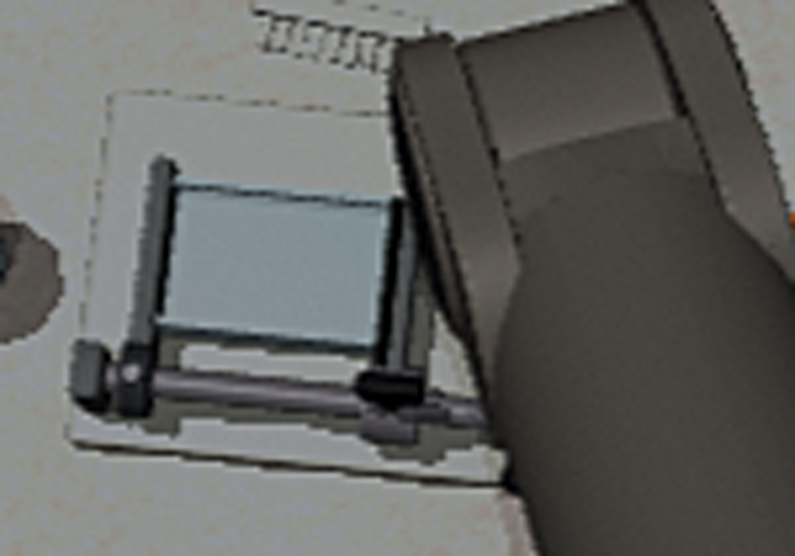

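The level hasn't moved (0.1 mm difference). The head is at 1.490 rad against the rod's 1.495, so it's fully tight, and the tray is flush with the wall. Handing in.

Run:
```python
from h import *
from plant import manip
st(); print(manip.job_done())
```

```text
t 16.08 fx -0.0749 fy 0.0600 z 0.1936 yaw -0.085 F_along 0.08 lat 0.01 Fz -0.04 tq [ 0.02 -0.01 -0.02] w 0.0296
the job is handed in; nothing more can be done
None
```

The tray is home against the end wall and the thumb screw is tight again. I handed the job in at 16.1 s of the 64 s allowed, with the gripper open and clear of everything.

**What I did:** I gripped the thumb screw and re-centred once, because the first grip was about 3.5 mm off along the bar. I then loosened it to about 1.30 rad, slid the collar about 76 mm until the tray met the wall, and pressed on. Holding that position, I tightened the screw to its stop, let go and backed away.

**Last checks:**
- **Gasket force:** the push was about 9.2 N just before tightening, which leaves about 7.7 N on the tray after rod friction. Force readings wandered by about 1 N.
- **Cross-check by position:** this put the gasket compression at 1.5–2.2 mm, or 6–9 N. The lower end is a little below the felt force, but the whole range is inside the 4–12 N that passes.
- **After release:** I could not measure the gasket force once the gripper let go.
- **Screw:** the head's angle is within 0.01 rad of fully tight. The stop was felt as a 1.4 N m torque.
- **Tray:** in the last pictures it lies straight and flush with the end wall.
- **Level:** it had not moved (about 0.1 mm difference), although the gate's tip ended only a few mm from it.
- **Other things on the bench:** they looked undisturbed in the side picture, but I did not measure them.

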